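Bring the gherkin jar round to the diner

ROBOT

A 7-joint arm with a two-finger parallel gripper is mounted at the origin on the work surface. World frame = base frame: x ahead of the robot, y to its left, z up, the work surface at z = 0. Lengths are in m, angles in rad, forces in N, time in s.
With the tool pointing down it reaches from about 0.425 to 0.8 m from the base axis. Payload 8.3 kg.
Tool frame: the origin (TCP) lies on the centre line of the jaws, within the pads' length; the fingertips stand 11 mm ahead of it and the grasp point (between the pads) lies 8 mm behind it; z points along the fingers, y is the line along which they close (so a half turn about z gives the same grasp; the last joint's range is limited). The gripper opens to 85 mm and grips with 20 to 120 N. Pads are 22 mm wide; open, the fingers measure 114 mm over their backs; the gripper's body (76 mm by 85 mm) begins 54 mm behind the grasp point. The pads swing forward as they close: fully open they stand 13 mm farther back than shut.
Start: joints at [1.226, 0.383, 0.016, 1.37, -0.006, 1.388, -0.046], TCP at [0.174, -0.6, 0.242] pointing down, gripper open.
Joint ranges: [-2.95, 2.95], [-0.25, 2.06], [-1.52, 1.56], [0.18, 2.33], [-1.44, 4.58], [0.02, 2.06], [-3.01, 3.01]. Speed limits (rad/s): [2.39, 2.39, 3.01, 3.01, 3.14, 3.14, 3.14].

INTERFACE

Orientations are given as a unit quaternion [w, x, y, z].
In Python, from bench import env gives the robot as it stands.
- The arm moves only by the tool play_rows, never from a script. Its argument "increments" is a list of rows, each a list of 5 numbers: the finger opening in mm, from 0 to 85.4, then the shift along the tool's x, y, z in units of 40 mm (1.0 is 40 mm), then the turn about the tool's z in degrees. In form: [[hand, tx, ty, tz, yaw], ...]. A call has 1 to 8 rows; each row is the pose to reach, as a shift and turn from the pose commanded when the call began, along the tool's axes at that moment; what a row does not reach only later rows make up. A row lasts 1/12 s, in which the tool goes at most 41.7 mm and 7.16 degrees, less where a joint would pass 70% of its speed; a pose out of reach is approached as far as the arm can. A call with a gripper value outside its range is refused whole. The fingers move at their own pace and stop on an object; the grip force is fixed at half the most. Time passes only in rows, so rows that repeat a pose let the fingers close. It gives the time, the measured TCP pose, the force, the opening and the grip force at its end, in the units of the state.
- env.get_state(): the state, without advancing time (a new reading comes with each control period).
- env.read_camera(name): name is "scene" or "side" or "wrist"; returns a dict with "frame" (480x640x3 uint8, red, green, blue), "fx", "fy", "cx", "cy" (pixels), "R" (3x3) and "t" (3): a world point X has camera coordinates R X + t. Camera axes: x right, y down, z forward; pixel columns grow to the right and rows downward; lengths in m; the calibration is good to about 2 mm. The wrist camera is an equidistant fisheye: a pixel r from the principal point sees the ray r / f radians off the axis. A picture is of the moment at which its call begins. There is no depth.
- env.close_job(): hands the job in; it is judged then, once.
The state is a dict: "clock": time; "joints": joint angles; "joint_velocities": joint speeds; "tau": joint torques, N m; "tool_pos": TCP position; "ee_rot": TCP orientation; "force": force on the tool from outside, world axes, zero at the start; "moment": the same for the moment, N m; "gripper_width": finger opening in m; "finger_force": force on a finger pad.
Only numpy, scipy, OpenCV 4.12 (cv2) and the standard library are available. Lean on these libraries where they do the work, as an engineer would, in place of code of your own. Each camera call takes 0.05 s, during which the arm holds its last target. There are 200 camera calls.

TASK

Push gently with the fingertips against the pegs on the rim of the wooden turntable and turn it until the green gherkin jar is right in front of the yellow plate, on the straight line from the middle of the turntable to the middle of the plate. Do not touch, lift or topple any of the jars that ride on it, do not pinch the pegs, and leave the plate and everything else on the table where it is; take your hand away when the turntable is still.

Things in the scene. Friction and masses are not known exactly. Their poses are not given: they have to be found in the camera images.
- stand: fixed grey foot of the turntable, 150 mm across. Origin on the turntable's vertical axis at table height; z up; its +x axis points from the turntable's axis horizontally at the centre of the yellow plate
- turntable (a joint): turntable angle, rad, growing anticlockwise from above, several turns free both ways; 0 with the red peg on stand's +x axis. A wooden disc, 284 mm diameter, flat top 30 mm above the table, eight upright pegs round its rim, one every 45 degrees. Friction about 0.15 N m (1 to 2 N at a peg); it stops within a few degrees once the push ends
- red_peg (a point): centre of the top of the one red peg (the seven others are blue). All pegs: 12 mm thick, 50 mm tall, foot on the disc at 30 mm, top at 80 mm above the table, centred 130 mm from the turntable's axis
- jar_gherkin: round jar, 50 mm diameter, 65 mm tall, 0.11 to 0.23 kg, green with a green lid; it stands loose on the turntable, its centre 54 to 72 mm from the turntable's axis, and rides round with it. Origin: centre of its underside (30 mm above the table), z up. This is the gherkin jar, the one to bring round
- jar_mustard: round jar, 50 mm diameter, 65 mm tall, 0.11 to 0.23 kg, yellow with a yellow lid; it stands loose on the turntable, its centre 54 to 72 mm from the turntable's axis, and rides round with it. Origin: centre of its underside (30 mm above the table), z up
- jar_beet: round jar, 50 mm diameter, 65 mm tall, 0.11 to 0.23 kg, red with a red lid; it stands loose on the turntable, its centre 54 to 72 mm from the turntable's axis, and rides round with it. Origin: centre of its underside (30 mm above the table), z up
- jar_horseradish: round jar, 50 mm diameter, 65 mm tall, 0.11 to 0.23 kg, white with a white lid; it stands loose on the turntable, its centre 54 to 72 mm from the turntable's axis, and rides round with it. Origin: centre of its underside (30 mm above the table), z up
- plate: yellow side plate, 140 mm diameter, 18 mm high, loose, about 225 mm from the turntable's axis: the diner's place. Origin: centre of its underside. Stays where it is
- red_bowl: bystander, loose, stays where it is: small orange-red bowl, 110 mm wide, 45 mm high, origin under its centre
- gherkin_plate: bystander, loose, stays where it is: green plate with two gherkins on it, 170 mm diameter, 36 mm high, origin under its centre
There are look-alikes about, which are no part of the job. Of the things shaped like the jar_mustard, the yellow one is meant. Of the things shaped like the jar_horseradish, the white one is meant.

How it is judged:
At the end, for the whole second after the job is handed in: Gherkin jar on the plate's side, its centre within 18 mm of the line from the turntable's axis to the plate's centre; turntable at rest; all four jars upright on it, within 100 mm of its axis; plate and other things on the table moved less than 20 mm (y of jar_gherkin in the frame of stand between -0.018 and 0.018 m and x of jar_gherkin in the frame of stand above 0.04 m and velocity of joint turntable between -0.05 and 0.05 rad/s and angle between each of jar_gherkin, jar_mustard, jar_beet, jar_horseradish's own z axis and vertical below 0.1 rad and height (world z) of jar_gherkin between 0.025 and 0.036 m and linear speed of each of jar_gherkin, jar_mustard, jar_beet, jar_horseradish below 0.02 m/s and horizontal distance between each of jar_gherkin, jar_mustard, jar_beet, jar_horseradish and stand below 0.1 m and height (world z) of jar_mustard between 0.025 and 0.036 m and height (world z) of jar_beet between 0.025 and 0.036 m and height (world z) of jar_horseradish between 0.025 and 0.036 m and distance of each of plate, red_bowl, gherkin_plate from where it was at the start of the episode below 0.02 m); the robot touches nothing.
It fails at once if a jar on the turntable is touched by the robot (more than 0.5 N) (contact force between any of the fingers, the arm and jar_gherkin above 0.5 N or contact force between any of the fingers, the arm and jar_mustard above 0.5 N or contact force between any of the fingers, the arm and jar_beet above 0.5 N or contact force between any of the fingers, the arm and jar_horseradish above 0.5 N).
It fails at once if a jar on the turntable is lifted more than 15 mm or tipped more than 0.35 rad (height (world z) of any of jar_gherkin, jar_mustard, jar_beet, jar_horseradish above 0.045 m or angle between any of jar_gherkin, jar_mustard, jar_beet, jar_horseradish's own z axis and vertical above 0.35 rad).
It fails at once if the turntable or a peg is pinched or pushed hard (more than 30 N) (contact force between the fingers and stand above 30 N).
It fails at once if the plate or another thing on the table is moved more than 20 mm (distance of any of plate, red_bowl, gherkin_plate from where it was at the start of the episode above 0.02 m).
It also fails if it takes over 64 s, if anything falls off the work surface, if the arm or the gripper's body presses on something with over 40 N, if the wrist force passes 120 N, or if a joint passes its speed limit or range.

## Working session

There is one attempt and no reset: what is moved stays moved. The work goes in short steps, Python scripts to look and compute and a tool call to move; the robot and the scene stay as the last step left them, time stands still between calls to the robot, and variables do not carry over. Pictures are saved under pics/ and viewed, at most 10 in all, crops included, and the job is handed in when it is done.

Besides the shell and the picture viewer there is one more tool, called as name([rows], argument=value, ...), one row to a line, values as JSON. play_rows: Moves the arm, as the interface text tells. Its arguments: {"type":"object","properties":{"increments":{"type":"array"}},"required":["increments"]}

```bash
mkdir -p pics; cat > h.py <<'E'
import numpy as np, cv2
from bench import env
def shot(n,f):
    c=env.read_camera(n); cv2.imwrite(f'pics/{f}.png',cv2.cvtColor(c['frame'],cv2.COLOR_RGB2BGR)); return c
def back(c,u,v,z):
    R=np.array(c['R']);t=np.array(c['t']);d=R.T@np.array([(u-c['cx'])/c['fx'],(v-c['cy'])/c['fy'],1]);o=-R.T@t
    return o+d*(z-o[2])/d[2]
def proj(c,X):
    p=np.array(c['R'])@np.array(X)+np.array(c['t']);return c['fx']*p[0]/p[2]+c['cx'],c['fy']*p[1]/p[2]+c['cy']
E
python3 - <<'E'
from h import *
for n in('scene','side'):
    c=shot(n,n+'0');print(n,c['fx'],c['cx'],c['cy'],np.round(-np.array(c['R']).T@c['t'],3))
s=env.get_state();print(s)
E
```

```text
scene 618.4142331136312 321.67597347849846 236.14625257320284 [1.09  0.681 1.541]
side 516.3337827398415 314.90433972474506 240.94980248483301 [0.497 0.827 0.924]
{'clock': 0.1, 'joints': array([ 1.22611996,  0.38419094,  0.01637035,  1.3710519 , -0.00629555,
        1.38821476, -0.04645884]), 'joint_velocities': array([-0.00084125, -0.00138468,  0.00023935, -0.00329087, -0.00147238,
        0.00111945, -0.00117244]), 'tau': array([ 4.07774001e-03, -6.29134583e+01,  8.48599914e-01, -3.72755563e+01,
        1.69882702e-02,  1.04674228e-02, -7.02412694e-05]), 'tool_pos': array([ 0.17370361, -0.59991689,  0.24135456]), 'ee_rot': array([-8.96507824e-04,  9.90083553e-01,  1.40476807e-01, -1.42879195e-04]), 'force': array([-0.50540813,  0.6827869 ,  0.06612002]), 'moment': array([-0.01318656, -0.02108148,  0.02733399]), 'finger_force': 0.0, 'gripper_width': 0.08571395288037696}
```

View pics/scene0.png

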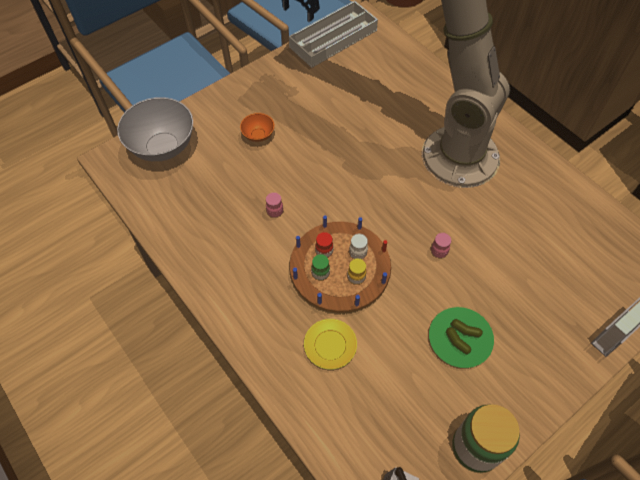

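View pics/side0.png

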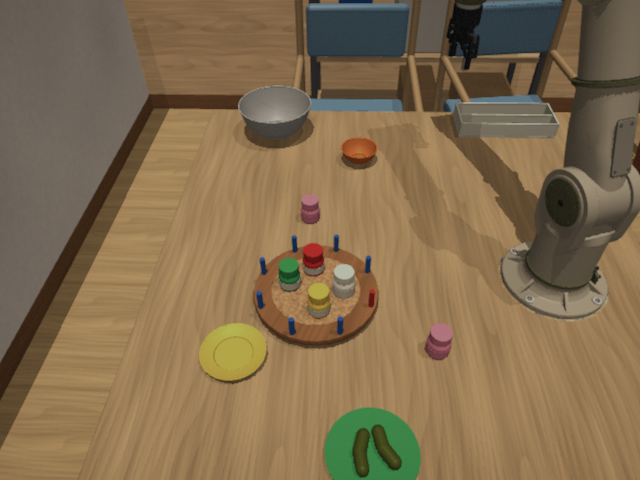

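The scene view shows the turntable at about (340,265) px. The green-lidded gherkin jar is at (320,265), red at (324,243), white at (359,245) and yellow at (357,270). The plate is at (331,344), the red peg at (384,245). The two pink jars at (274,204) and (442,244) stand on the table, so they are the look-alikes. The gherkin jar is the only green one.

```bash
cat >> h.py <<'E'
HS={'green':((50,120,40),(80,255,255)),'blue':((108,120,40),(130,255,255)),'red':((0,200,60),(4,255,255)),'yellow':((24,150,80),(32,255,255))}
def blobs(c,col,roi,amin=8):
    x0,y0,x1,y1=roi;h=cv2.cvtColor(c['frame'],cv2.COLOR_RGB2HSV)[y0:y1,x0:x1]
    m=cv2.inRange(h,*[np.array(a) for a in HS[col]])
    n,l,s,ce=cv2.connectedComponentsWithStats(m)
    return [(ce[i]+[x0,y0],s[i]+np.array([x0,y0,0,0,0])) for i in range(1,n) if s[i][4]>=amin]
E
python3 - <<'E'
from h import *
for n,roi,z in(('scene',(270,205,410,380),0),('side',(190,225,400,390),0)):
    c=env.read_camera(n);P=[]
    for col in HS:
        for ce,s in blobs(c,col,roi): 
            # height of blob centre guesses: pegs 0.055, lids ~.085, plate .012
            zz={'green':.085,'blue':.055,'red':.055 if s[4]<120 else .085,'yellow':.012 if s[4]>800 else .085}[col]
            X=back(c,*ce,zz);print(n,col,np.round(ce,1),s[4],s[2:4],np.round(X[:2],4))
            if zz==.055:P.append(X[:2])
    P=np.array(P);A=np.c_[2*P,np.ones(len(P))];q=np.linalg.lstsq(A,(P**2).sum(1),rcond=None)[0]
    print('centre',q[:2],'r',np.sqrt(q[2]+q[0]**2+q[1]**2))
E
```

```text
scene green [320.  261.6] 179 [15 14] [0.6082 0.0605]
scene green [322.1 272. ] 32 [14  8] [0.6233 0.0885]
scene blue [360. 219.] 9 [3 3] [0.4243 0.0106]
scene blue [294.5 269.4] 10 [4 4] [0.6674 0.0236]
scene blue [384.5 274.2] 10 [4 3] [0.4862 0.1861]
scene blue [319.1 294.8] 10 [3 4] [0.6621 0.1246]
scene blue [357.  296.8] 10 [3 4] [0.5873 0.1913]
scene red [324.  239.1] 164 [15 13] [0.5566 0.0124]
scene red [326.7 249.8] 19 [10  7] [0.561  0.0303]
scene yellow [357.3 265.7] 192 [16 15] [0.5382 0.1322]
scene yellow [328.6 341.6] 1810 [53 50] [0.7135 0.2294]
scene yellow [354.4 352. ] 8 [3 7] [0.6987 0.3117]
scene yellow [347. 362.] 17 [12 10] [0.7293 0.3201]
scene yellow [334.4 368.2] 10 [9 3] [0.7632 0.3131]
centre [0.54301304 0.08176549] r 0.11910100729327257
side green [288.5 270.7] 437 [21 26] [0.6101 0.0717]
side blue [294.2 243.7] 52 [ 5 16] [ 0.6082 -0.0423]
side blue [335.9 242.6] 48 [ 4 16] [ 0.5087 -0.049 ]
side blue [367.6 264.9] 50 [ 5 17] [0.4347 0.0209]
side blue [262.8 265.5] 48 [ 6 16] [0.6747 0.0307]
side blue [259.6 299.1] 62 [ 6 17] [0.6695 0.1291]
side blue [291.3 325.2] 64 [ 6 17] [0.5953 0.1952]
side blue [339.8 324.5] 66 [ 5 17] [0.4955 0.19  ]
side red [313.1 261. ] 182 [20 15] [0.5579 0.0409]
side red [371.1 298.9] 45 [ 5 15] [0.4295 0.1203]
side yellow [318.2 290.9] 268 [21 17] [0.5426 0.1267]
side yellow [232.8 353.2] 2375 [67 56] [0.7154 0.239 ]
centre [0.55190578 0.07373168] r 0.12961890028686815
```

```bash
python3 - <<'E'
from h import *
HS['pink']=((160,70,60),(176,255,255))
C=np.array([.552,.0737])
for n,rp,rq in(('scene',(255,180,460,270),(295,310,365,375)),('side',(290,185,470,370),(190,315,275,385))):
    c=env.read_camera(n)
    for ce,s in blobs(c,'pink',rp,60): print(n,'pink',np.round(ce),s,np.round(back(c,*ce,.035)[:2],3))
    h=cv2.cvtColor(c['frame'],cv2.COLOR_RGB2HSV);x0,y0,x1,y1=rq
    m=cv2.inRange(h[y0:y1,x0:x1],(23,170,80),(34,255,255));
    pts=cv2.findNonZero(cv2.morphologyEx(m,cv2.MORPH_OPEN,np.ones((3,3)))).reshape(-1,2)
    hull=cv2.convexHull(pts);e=cv2.fitEllipse(hull);u=np.array(e[0])+[x0,y0]
    X=back(c,*u,.015)[:2];d=X-C;print(n,'plate',e,np.round(X,4),np.hypot(*d),np.degrees(np.arctan2(d[1],d[0])))
    # refine jar: project model lid cylinder, compare outlines not needed; lid top centroid
    for g,s in blobs(c,'green',(270,205,410,300) if n=='scene' else (270,250,310,300)):
        for z in(.075,.085,.095):
            d=back(c,*g,z)[:2]-C;print('jar',s[1:4],z,np.round(np.hypot(*d),3),np.round(np.degrees(np.arctan2(d[1],d[0])),1))
s=env.get_state();print(s['tool_pos'])
from scipy.spatial.transform import Rotation as Ro
q=s['ee_rot'];M=Ro.from_quat(q[[1,2,3,0]]).as_matrix();print(np.round(M,3));print('target delta tool',np.round(M.T@(np.array([.57,-.06,.15])-s['tool_pos'])/.04,2))
E
```

```text
scene pink [273. 199.] [266 193  15  13 140] [ 0.57  -0.211]
scene pink [443. 240.] [435 234  16  13 161] [0.278 0.2  ]
scene plate ((34.516197204589844, 33.134090423583984), (48.44758224487305, 52.489776611328125), 72.3483657836914) [0.7151 0.2352] 0.2295507929701839 44.712248740780254
jar [255  15  14] 0.075 0.056 -18.2
jar [255  15  14] 0.085 0.058 -13.2
jar [255  15  14] 0.095 0.06 -8.5
jar [268  14   7] 0.075 0.069 9.1
jar [268  14   7] 0.085 0.073 11.8
jar [268  14   7] 0.095 0.077 14.3
side pink [310. 207.] [302 195  17  28 288] [ 0.581 -0.201]
side pink [440. 339.] [426 324  26  35 520] [0.291 0.205]Traceback (most recent call last):
  File "<stdin>", line 9, in <module>
AttributeError: 'NoneType' object has no attribute 'reshape'
```

play_rows([
  [0, 1, -0.77, 0.1, 0],
  [0, 2, -1.53, 0.2, 1],
  [0, 2.9, -2.2, 0.4, 2],
  [0, 3.8, -2.9, 0.6, 3],
  [0, 4.7, -3.6, 0.8, 4],
  [0, 5.6, -4.3, 1.0, 5],
  [0, 6.5, -5.0, 1.0, 6],
  [0, 7.0, -5.4, 1.0, 8],
])

```text
clock: 0.97
tool_pos: [0.3698, -0.3317, 0.203]
ee_rot: [-0.0, 0.998, 0.071, -0.0]
force: [0.6, 0.2, 0.7]
gripper_width: 0.0002
finger_force: 0.0
```

```bash
cat >> h.py <<'E'
from scipy.spatial.transform import Rotation as Ro
def rel(target):
    s=env.get_state();q=s['ee_rot'];M=Ro.from_quat(q[[1,2,3,0]]).as_matrix()
    print('t',round(s['clock'],2),np.round(s['tool_pos'],4),'F',np.round(s['force'],1),'xang',np.round(np.degrees(np.arctan2(M[1,0],M[0,0])),1),'w',s['gripper_width'])
    print('delta tool',np.round(M.T@(np.array(target)-s['tool_pos'])/.04,2))
E
python3 -c "
from h import *
rel([.571,-.06,.15])"
```

```text
t 0.97 [ 0.3698 -0.3317  0.203 ] F [0.6 0.2 0.7] xang 8.1 w 0.0001562435261935578
delta tool [ 5.94 -6.02  1.32]
```

play_rows([
  [0, 0.7, -0.7, 0.1, 0],
  [0, 1.4, -1.4, 0.3, 0],
  [0, 2.1, -2.1, 0.5, 0],
  [0, 2.8, -2.8, 0.7, 0],
  [0, 3.5, -3.5, 0.9, 0],
  [0, 4.2, -4.2, 1.1, 0],
  [0, 4.9, -4.9, 1.3, 0],
  [0, 5.4, -5.4, 1.3, 0],
])

```text
clock: 1.63
tool_pos: [0.5532, -0.0852, 0.1498]
ee_rot: [-0.001, 0.997, 0.072, -0.001]
force: [0.6, -0.1, -0.2]
gripper_width: 0.0001
finger_force: 0.0
```

```bash
python3 -c "
from h import *
rel([.571,-.06,.15])
shot('side','side1')"
```

```text
t 1.63 [ 0.5532 -0.0852  0.1498] F [ 0.6 -0.1 -0.2] xang 8.3 w 6.62385773310372e-05
delta tool [ 0.53 -0.56 -0.  ]
```

View pics/side1.png

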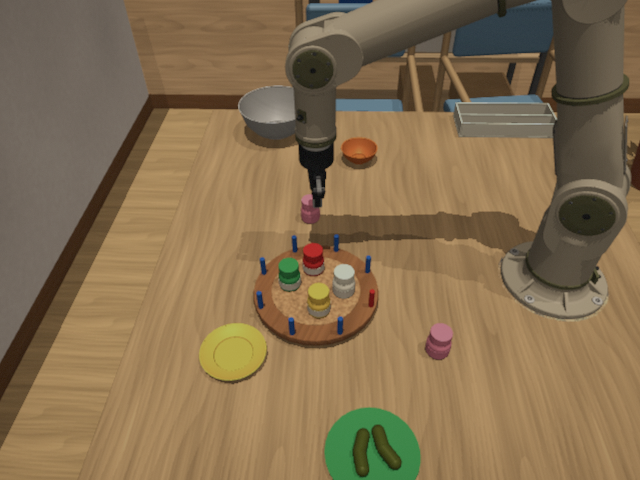

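The closed hand hangs short of the rim at (318,205) px, clear of the pink jar. Next I move in between the pegs at (294,244) and (336,243) px and descend.

play_rows([
  [0, 0.3, -0.3, 0, 0],
  [0, 0.53, -0.54, 0.1, 0],
  [0, 0.53, -0.54, 0.5, 0],
  [0, 0.53, -0.54, 1.0, 0],
  [0, 0.53, -0.54, 1.5, 0],
  [0, 0.53, -0.54, 2.0, 0],
  [0, 0.53, -0.54, 2.3, 0],
  [0, 0.53, -0.54, 2.3, 0],
])

```text
clock: 2.35
tool_pos: [0.5684, -0.0651, 0.0564]
ee_rot: [-0.0, 0.997, 0.071, -0.002]
force: [-0.5, -0.7, -0.6]
gripper_width: 0.0
finger_force: 0.0
```

```bash
python3 -c "
from h import *
rel([.571,-.06,.058])
c=shot('side','side2');cv2.imwrite('pics/side2c.png',cv2.resize(cv2.cvtColor(c['frame'][150:350,220:420],cv2.COLOR_RGB2BGR),(600,600)))"
```

```text
t 2.35 [ 0.5684 -0.0651  0.0564] F [-0.5 -0.7 -0.6] xang 8.1 w 2.285601831146157e-05
delta tool [ 0.08 -0.12 -0.04]
```

View pics/side2c.png

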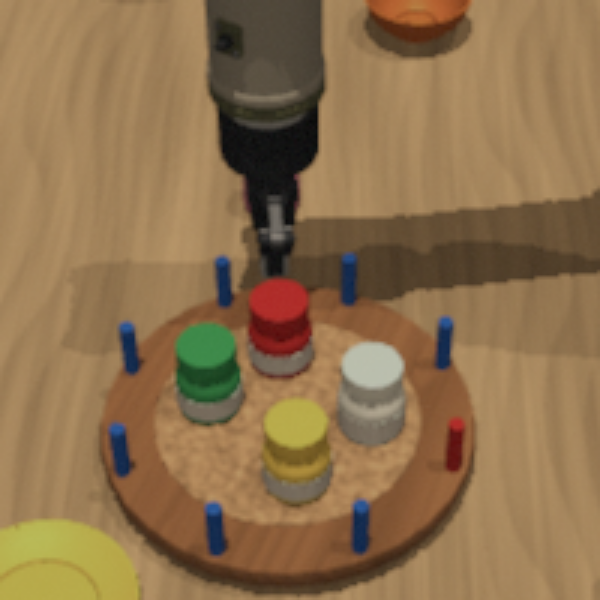

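The closed fingers sit between two pegs at (275,265) in the crop. They are outside the beet jar and the body is above everything. Now I sweep anticlockwise along the rim.

play_rows([
  [0, 0.1, -0.02, 0, -1.75],
  [0, 0.21, -0.03, 0, -3.5],
  [0, 0.31, -0.05, 0, -5.25],
  [0, 0.41, -0.08, 0, -7],
  [0, 0.5, -0.1, 0, -8.5],
  [0, 0.58, -0.12, 0, -10],
  [0, 0.65, -0.14, 0, -11],
  [0, 0.7, -0.15, 0, -12],
])

```text
clock: 3.07
tool_pos: [0.5975, -0.0549, 0.0595]
ee_rot: [0.0, 0.984, 0.176, -0.0]
force: [-0.7, -2.0, 0.2]
gripper_width: -0.0
finger_force: 0.6
```

play_rows([
  [0, 0.07, -0.002, 0, -1.25],
  [0, 0.15, -0.003, 0, -2.5],
  [0, 0.22, -0.007, 0, -3.75],
  [0, 0.3, -0.013, 0, -5],
  [0, 0.37, -0.02, 0, -6.25],
  [0, 0.44, -0.03, 0, -7.5],
  [0, 0.52, -0.04, 0, -8.75],
  [0, 0.59, -0.052, 0, -10],
])

```text
clock: 3.73
tool_pos: [0.6191, -0.0449, 0.0594]
ee_rot: [0.0, 0.965, 0.261, 0.0]
force: [0.7, -2.3, 0.3]
gripper_width: 0.0002
finger_force: 0.8
```

```bash
cat >> h.py <<'E'
def stat():
    s=env.get_state();C=np.array([.552,.0737]);rel([*C,.058])
    d=s['tool_pos'][:2]-C;print('tool r,ang',np.hypot(*d),np.degrees(np.arctan2(d[1],d[0])))
    c=env.read_camera('side');a=[]
    for col in('blue','red'):
        for ce,b in blobs(c,col,(235,220,400,350)):
            if b[4]<90:
                d=back(c,*ce,.055)[:2]-C; an=np.degrees(np.arctan2(d[1],d[0]));a.append((round(an,1),round(np.hypot(*d),3),col[0]))
    print('pegs',sorted(a))
    for ce,b in blobs(c,'green',(235,220,400,310),60):
        d=back(c,*ce,.08)[:2]-C;print('jar',b[4],np.hypot(*d),np.degrees(np.arctan2(d[1],d[0])))
E
python3 -c "
from h import *
stat()"
```

```text
t 3.73 [ 0.6191 -0.0449  0.0594] F [ 0.7 -2.3  0.3] xang 30.3 w 0.00021764358478345203
delta tool [ 0.04 -3.41  0.03]
tool r,ang 0.13629797597357343 -60.49991433610142
pegs [(np.float64(-143.9), np.float64(0.129), 'b'), (np.float64(-98.0), np.float64(0.131), 'b'), (np.float64(-53.3), np.float64(0.131), 'b'), (np.float64(-8.2), np.float64(0.13), 'b'), (np.float64(36.6), np.float64(0.13), 'b'), (np.float64(82.0), np.float64(0.131), 'b'), (np.float64(127.0), np.float64(0.13), 'b'), (np.float64(169.2), np.float64(0.131), 'r')]
jar 444 0.060181689894076816 5.059833242312049
```

play_rows([
  [0, 0.07, -0.002, 0, -1.25],
  [0, 0.15, -0.003, 0, -2.5],
  [0, 0.22, -0.007, 0, -3.75],
  [0, 0.3, -0.013, 0, -5],
  [0, 0.37, -0.02, 0, -6.25],
  [0, 0.44, -0.03, 0, -7.5],
  [0, 0.52, -0.04, 0, -8.75],
  [0, 0.59, -0.052, 0, -10],
])

```text
clock: 4.45
tool_pos: [0.6384, -0.0311, 0.0594]
ee_rot: [0.0, 0.939, 0.344, 0.0]
force: [0.3, -1.2, 0.2]
gripper_width: 0.0002
finger_force: 0.7
```

play_rows([
  [0, 0.07, -0.002, 0, -1.25],
  [0, 0.15, -0.003, 0, -2.5],
  [0, 0.22, -0.007, 0, -3.75],
  [0, 0.3, -0.013, 0, -5],
  [0, 0.37, -0.02, 0, -6.25],
  [0, 0.44, -0.03, 0, -7.5],
  [0, 0.52, -0.04, 0, -8.75],
  [0, 0.59, -0.052, 0, -10],
])

```text
clock: 5.12
tool_pos: [0.655, -0.014, 0.0594]
ee_rot: [-0.0, 0.905, 0.425, 0.0]
force: [1.0, -1.4, -0.3]
gripper_width: -0.0003
finger_force: 0.7
```

```bash
python3 -c "
from h import *
stat()"
```

```text
t 5.12 [ 0.655  -0.014   0.0594] F [ 1.  -1.4 -0.3] xang 50.3 w -0.0002705602606590081
delta tool [ 0.04 -3.38  0.04]
tool r,ang 0.13531852771648475 -40.4171776519442
pegs [(np.float64(-170.0), np.float64(0.129), 'r'), (np.float64(-122.5), np.float64(0.132), 'b'), (np.float64(-78.4), np.float64(0.139), 'b'), (np.float64(-77.4), np.float64(0.112), 'b'), (np.float64(-33.1), np.float64(0.13), 'b'), (np.float64(11.9), np.float64(0.13), 'b'), (np.float64(56.8), np.float64(0.13), 'b'), (np.float64(101.8), np.float64(0.13), 'b'), (np.float64(146.8), np.float64(0.13), 'b')]
jar 455 0.06199792676032541 24.679333349395826
```

play_rows([
  [0, 0.07, -0.002, 0, -1.25],
  [0, 0.15, -0.003, 0, -2.5],
  [0, 0.22, -0.007, 0, -3.75],
  [0, 0.3, -0.013, 0, -5],
  [0, 0.37, -0.02, 0, -6.25],
  [0, 0.44, -0.03, 0, -7.5],
  [0, 0.52, -0.04, 0, -8.75],
  [0, 0.59, -0.052, 0, -10],
])

```text
clock: 5.83
tool_pos: [0.6686, 0.0054, 0.0594]
ee_rot: [-0.0, 0.865, 0.502, 0.0]
force: [0.2, -1.3, 0.1]
gripper_width: -0.0
finger_force: 0.6
```

play_rows([
  [0, 0.07, -0.002, 0, -1.25],
  [0, 0.15, -0.003, 0, -2.5],
  [0, 0.22, -0.007, 0, -3.75],
  [0, 0.3, -0.013, 0, -5],
  [0, 0.37, -0.02, 0, -6.25],
  [0, 0.43, -0.03, 0, -7.25],
  [0, 0.49, -0.035, 0, -8.25],
  [0, 0.53, -0.04, 0, -9],
])

```text
clock: 6.5
tool_pos: [0.6776, 0.0247, 0.0594]
ee_rot: [-0.0, 0.823, 0.568, 0.0]
force: [0.6, -0.3, -0.2]
gripper_width: 0.0003
finger_force: 0.5
```

```bash
python3 -c "
from h import *
stat()
shot('scene','sc3');c=shot('side','side3')
x0,y0=190,315
h=cv2.cvtColor(c['frame'],cv2.COLOR_RGB2HSV)[315:385,190:275];m=cv2.inRange(h,(20,140,60),(36,255,255))
p=cv2.findNonZero(m);e=cv2.fitEllipse(cv2.convexHull(p));d=back(c,e[0][0]+190,e[0][1]+315,.015)[:2]-[.552,.0737];print(e,np.hypot(*d),np.degrees(np.arctan2(d[1],d[0])))"
```

```text
t 6.5 [0.6776 0.0247 0.0594] F [ 0.6 -0.3 -0.2] xang 69.3 w 0.00033878280029488075
delta tool [ 0.03 -3.37  0.04]
tool r,ang 0.1347990699379187 -21.313363681572472
pegs [(np.float64(-150.5), np.float64(0.128), 'r'), (np.float64(-104.1), np.float64(0.134), 'b'), (np.float64(-59.6), np.float64(0.133), 'b'), (np.float64(-44.1), np.float64(0.103), 'r'), (np.float64(-14.6), np.float64(0.131), 'b'), (np.float64(30.9), np.float64(0.13), 'b'), (np.float64(75.8), np.float64(0.13), 'b'), (np.float64(120.9), np.float64(0.13), 'b'), (np.float64(166.1), np.float64(0.13), 'b')]
jar 466 0.06428016214939815 42.970303536499515
((42.41499710083008, 36.65693664550781), (55.84962463378906, 68.36175537109375), 71.2131118774414) 0.23168034012090782 44.895640629552624
```

View pics/sc3.png

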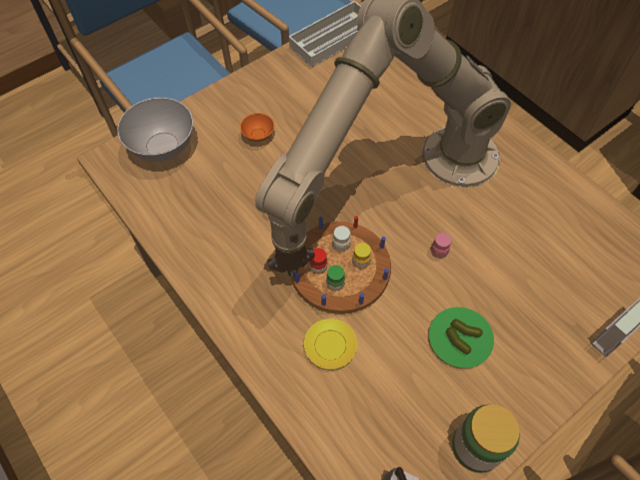

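The gherkin jar at (336,275) px sits between the turntable's middle and the plate at (331,344). It measures 43° against 45° for the plate, about 2 mm off. Now I withdraw: back off the peg, move outward, then up.

play_rows([
  [0, -0.1, 0, 0, 0],
  [0, -0.25, 0.05, 0, 0],
  [0, -0.35, 0.2, -0.2, 0],
  [0, -0.35, 0.4, -0.6, 0],
  [0, -0.35, 0.5, -1.2, 0],
  [0, -0.35, 0.5, -1.9, 0],
  [0, -0.35, 0.5, -2.6, 0],
  [0, -0.35, 0.5, -3.2, 0],
])

```text
clock: 7.32
tool_pos: [0.6918, 0.003, 0.1902]
ee_rot: [0.0, 0.824, 0.567, 0.001]
force: [0.6, -0.3, -0.4]
gripper_width: 0.0002
finger_force: 0.0
```

play_rows([
  [0, -0.5, 0, -0.3, 0],
  [0, -1.2, 0, -0.5, 0],
  [0, -2, 0, -0.5, 0],
  [0, -2.8, 0, -0.5, 0],
  [0, -3.6, 0, -0.5, 0],
  [0, -4.0, 0, -0.5, 0],
  [0, -4.0, 0, -0.5, 0],
  [0, -4.0, 0, -0.5, 0],
])

```text
clock: 7.98
tool_pos: [0.634, -0.1479, 0.2081]
ee_rot: [0.0, 0.824, 0.566, 0.0]
force: [-0.1, 1.9, -0.4]
gripper_width: -0.0001
finger_force: 0.0
```

```bash
python3 -c "
from h import *
stat()
c=shot('scene','sc4');c=shot('side','side4')"
```

```text
t 7.98 [ 0.634  -0.1479  0.2081] F [-0.1  1.9 -0.4] xang 68.9 w -0.00013499650184904693
delta tool [ 4.43 -3.91  3.75]
tool r,ang 0.23629320077089233 -69.70392682732206
pegs [(np.float64(-150.7), np.float64(0.127), 'r'), (np.float64(-103.3), np.float64(0.135), 'b'), (np.float64(-59.4), np.float64(0.132), 'b'), (np.float64(-13.6), np.float64(0.13), 'b'), (np.float64(31.2), np.float64(0.13), 'b'), (np.float64(76.1), np.float64(0.131), 'b'), (np.float64(120.9), np.float64(0.131), 'b'), (np.float64(166.1), np.float64(0.13), 'b')]
jar 468 0.0641366443205146 42.9924884396739
```

View pics/side4.png

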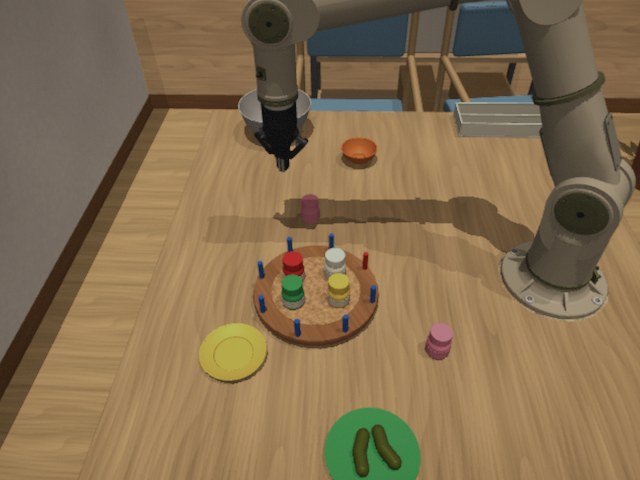

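The turntable is at rest and the hand is clear. All four jars are upright, with the gherkin jar at (292,292) px facing the plate at (233,352).

```bash
python3 -c "
from bench import env
print(env.close_job())"
```

```text
the job is handed in; nothing more can be done
None
```

I turned the turntable about 52° anticlockwise and handed the job in: the gherkin jar measured about 2 mm off the line to the plate (limit 18 mm), with the jars upright, nothing else visibly moved and the hand clear; the judge's verdict was not shown.

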